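# Tip the tested coupons into the case, fold the tray shut and lock it

## Robot

A 6-joint arm with a two-finger parallel gripper is mounted at the origin on the work surface. World frame = base frame: x ahead of the robot, y to its left, z up, the work surface at z = 0. Lengths are in mm, angles in rad, forces in N, time in s.
With the tool pointing down it reaches from about 350 to 850 mm from the base axis. Payload 8.1 kg.
Tool frame: the origin (TCP) lies on the centre line of the jaws, within the pads' length; the fingertips stand 8 mm ahead of it and the grasp point (between the pads) lies 11 mm behind it (bot.tcp_to_tips is the distance from the TCP to the fingertips, in mm); z points along the fingers, y is the direction in which the jaws open and shut (so a half turn about z gives the same grasp; the last joint's range is limited). The gripper opens to 93 mm and grips with 3 to 60 N. Pads are 15 mm wide; open, the fingers measure 128 mm over their backs; the gripper's body (75 mm by 188 mm) begins 65 mm behind the grasp point.
Start: joints at [1.138, 0.13, 1.488, -0, 1.523, -0.085], TCP at [204.477, 564.087, 187.435] pointing down, gripper open.
Joint ranges: [-2.96, 2.96], [-0.89, 2.26], [0.02, 2.5], [-1.34, 4.48], [0, 2.73], [-2.66, 2.66]. Speed limits (rad/s): [2.39, 2.39, 2.79, 3.14, 3.14, 3.14].

## Interface

Orientations are given as [roll, pitch, yaw] about the fixed x, y, z axes, in that order (R = Rz(yaw) Ry(pitch) Rx(roll)).
In Python, from bench import sensors, imaging, ticket, bot gives the robot as it stands. The module is installed in compiled form; this text tells all that it offers.
- The arm moves only by the tool drive_tool, never from a script. Its argument "steps" is a list of rows, each a list of 4 numbers: the shift along the tool's x, y, z in cm, then the turn about the tool's z in degrees. In form: [[x, y, z, twist], ...]. A call has 1 to 8 rows; each row is the pose to reach, as a shift and turn from the pose commanded when the call began, along the tool's axes at that moment; what a row does not reach only later rows make up. A row lasts 1/8 s, in which the tool goes at most 62.5 mm and 10.7 degrees, less where a joint would pass 70% of its speed; a pose out of reach is approached as far as the arm can. A call with a gripper value outside its range is refused whole. "claw" is the opening, from 0 (shut) to 1 (fully open), set as the call begins (left out, the last holds). The fingers move at their own pace and stop on an object; "newtons" is the grip in N (left out, the last holds). Time passes only in rows, so rows that repeat a pose let the fingers close. It gives the time, the measured TCP pose, the force and the opening at its end, in the units of the state.
- sensors.read_state(): the state, without advancing time (a new reading comes with each control period).
- imaging.grab_frame(name): name is "scene" or "top"; returns a dict with "color" (480x640x3 uint8, blue, green, red), "vfov" (degrees; the focal length in pixels is half the picture's height over the tangent of half this angle, whatever the lens; pixels are square), "cx", "cy" (the principal point, pixels), "dist_coeffs" ([k1, k2, p1, p2, k3] as OpenCV has them; the pictures are not rectified), "world_from_camera" (4x4, takes a point from camera to world coordinates). Camera axes: x right, y down, z forward; pixel columns grow to the right and rows downward; lengths in mm; the calibration is good to about 2 mm. A picture is of the moment at which its call begins. There is no depth.
- ticket.sign_off(): hands the job in, once; it reports no verdict.
The state is a dict: "clock": time; "joint_positions": joint angles; "dq": joint speeds; "joint_torque": joint torques, N m; "eef_pos": TCP position; "tool_rot": TCP orientation; "force": force on the tool from outside, world axes, zero at the start; "moment": the same for the moment, N m; "gripper_width": opening from 0.0 (shut) to 1.0 (fully open).
Only numpy, scipy, OpenCV 4.12 (cv2) and the standard library are available. Lean on these libraries where they do the work, as an engineer would, in place of code of your own. Each camera call takes 0.05 s, during which the arm holds its last target. There are 200 camera calls.

## Task

Lift the hinged tray by its inner handle until all three steel coupons have slid out into the case, and leave the tray standing upright by itself. Then take it by the handle on its other face and lower it gently, without letting it fall, until it lies shut over the case. Finally push the winged stud on the tray's ear in and turn it about a quarter turn until its stop, so that it stays locked; feel for the angle at which it goes in, since the slot under the ear is turned differently each time, and leave the other things on the bench alone.

Things in the scene. Friction and masses are not known exactly. Their poses are not given: they have to be found in the camera images.
- case: Fixed metal unit on a 210 x 425 x 10 mm base plate (x by y). Origin on the bench below the middle of the hinge line. Open-topped box on its -y side: inside x -85 to +85, y -175 to +6 mm, floor 14 and rim 74 mm above the bench, walls 4 mm. The tray starts level on the +y side, over two posts.
- case_hinge (a point): Middle of the hinge line, 75 mm above the bench. The line runs along the case's x axis; same axes as the case.
- tray (a joint): Tray angle, rad. 0 = level on the case's +y side (start), 1.57 = upright, 3.14 = folded over, shut flat on the box. Hinge friction (about 0.15 N m) holds the empty tray only within about 15 degrees of upright; elsewhere it falls.
- tray_root (a point): The tray, an aluminium plate 190 (x) x 182 (y) x 5 mm, about 0.5 kg. This point: mid hinge line; x along the hinge, y to the free edge, z out of the inner face (z = 0; up at the start). Walls 22 mm high at x = +-78 (y 12 to 129) and y = 125 to 129 mm keep the coupons; hinge side open. A 44 mm wide ear at x = 55 mm reaches from y = 182 to 223 mm.
- inner_handle (a point): Middle of the round steel bar handle (12 mm thick, 90 mm long along the tray's x, on two end posts) on the inner face near the free edge: tray (-35, 160, +32) mm; 26 mm free between bar and plate. Tray axes.
- outer_handle (a point): Middle of the like handle on the outer face, back to back with the first: tray (-35, 160, -37) mm, 26 mm free behind it. It hangs below the tray at the start, stands level with the tray upright, and is on top when shut. Tray axes.
- stud (a joint): Turn of the winged stud, rad, anticlockwise positive seen from above with the tray shut. At 0 the wing lies along the hinge. Starts between 0.6 and 1.1; stops at -1.57 and +1.57 (wing square to the hinge). Once in, turn it either way; within 0.3 rad of either stop it is locked.
- plunger (a joint): How far the stud is pushed in, m: 0 out, 0.0115 fully in; spring 1 N rising to 4 N. Tray shut: the stud's cross pin (along the wing) strikes a plate on the case after about 1.5 mm unless in line, within about 0.15 rad, with its slot, which lies at a stud angle from -0.35 to +0.35, new each time and not told. In line it goes fully in; turned on from there it stays in, else it springs out.
- stud_grip (a point): Middle of the stud's steel wing, 30 mm long (point x), 10 thick (point y), 28 tall, on a disc 22 mm wide, 4 high. On the ear's outer face at tray x = 55, y = 200 mm: below the ear at the start, on top when shut; then 110.5 mm above the bench, wing top at 124.5, wing foot at 96.5, ear's upper face at 80 mm.
- coupon1: Flat steel tensile-test coupon, 18 x 60 x 6 mm with a narrow waist, about 35 g; origin in the middle of its underside, y along its length. Starts flat in the tray.
- coupon2: Flat steel tensile-test coupon, 18 x 60 x 6 mm with a narrow waist, about 35 g; origin in the middle of its underside, y along its length. Starts flat in the tray.
- coupon3: Flat steel tensile-test coupon, 18 x 60 x 6 mm with a narrow waist, about 35 g; origin in the middle of its underside, y along its length. Starts flat in the tray.
- oil: Bystander: white plastic oil bottle, 52 mm wide, 110 mm tall, origin under its centre.
- socket: Bystander: steel socket, a tube 34 mm wide and 38 mm tall, origin under its centre.
- wrench: Bystander: wrench 180 mm long lying on the bench, x along it.
- partsbin: Bystander: grey open parts bin, 100 x 140 x 45 mm, origin under its centre.

How it is judged:
By the outcome, as a careful person would: the job done as asked, in the order asked, and still so for the second after the job is handed in, with the robot touching nothing.
It also fails if it takes over 54 s, if anything falls off the work surface, if the arm or the gripper's body presses on something with over 40 N, if the wrist force passes 120 N, or if a joint passes its speed limit or range.

## Working session

There is one attempt and no reset: what is moved stays moved. The work goes in short steps, Python scripts to look and compute and a tool call to move; the robot and the scene stay as the last step left them, time stands still between calls to the robot, and variables do not carry over. Pictures are saved under pics/ and viewed, about 8 in all and at most 12, crops included, and the job is handed in when it is done.

Besides the shell and the picture viewer there is one more tool, called after "Emit:" as a command line: name --pt "numbers of a row" for each row, then --argument value for the rest. drive_tool: Moves the arm, as the interface text tells. Its arguments: {"type":"object","properties":{"steps":{"type":"array"},"claw":{"type":"number"},"newtons":{"type":"number"}},"required":["steps"]}

```bash
mkdir -p pics; cat > h.py <<'E'
import numpy as np,cv2
from bench import sensors, imaging, ticket, bot
def grab(n,tag):
    f=imaging.grab_frame(n); cv2.imwrite(f'pics/{tag}.png',f['color']); return f
def K(f):
    fl=240/np.tan(np.radians(f['vfov'])/2); return np.array([[fl,0,f['cx']],[0,fl,f['cy']],[0,0,1]])
def ray(f,uv):
    p=cv2.undistortPoints(np.array([[uv]],float),K(f),np.array(f['dist_coeffs'],float))[0,0]
    T=np.array(f['world_from_camera']); d=T[:3,:3]@[p[0],p[1],1]; return T[:3,3],d/np.linalg.norm(d)
def onz(f,uv,z):
    o,d=ray(f,uv); return o+d*(z-o[2])/d[2]
def proj(f,P):
    T=np.linalg.inv(np.array(f['world_from_camera'])); r=cv2.Rodrigues(T[:3,:3])[0]
    return cv2.projectPoints(np.array(P,float).reshape(-1,1,3),r,T[:3,3],K(f),np.array(f['dist_coeffs'],float))[0][:,0]
E
python3 - <<'E'
from h import *
for n in('scene','top'):
    f=grab(n,n+'0'); print(n,f['vfov'],f['cx'],f['cy'],np.round(f['world_from_camera'],3).tolist())
print(sensors.read_state())
E
```

```text
scene 52.167214544555726 315.9287870746755 236.85419089485882 [[-0.571, 0.493, -0.657, 1513.095], [0.821, 0.323, -0.471, 633.456], [-0.02, -0.808, -0.589, 904.13], [0.0, 0.0, 0.0, 1.0]]
top 49.558986537408366 307.27003398447255 240.00382701336977 [[0.03, -0.993, 0.117, 482.0], [-0.999, -0.033, -0.029, 7.49], [0.033, -0.116, -0.993, 1406.874], [0.0, 0.0, 0.0, 1.0]]
{'clock': 0.1, 'joint_positions': array([ 1.13762901e+00,  1.31114115e-01,  1.48915858e+00, -4.24057307e-07,
        1.52301037e+00, -8.54104098e-02]), 'dq': array([-0.00039771, -0.00129182, -0.00172373, -0.00014183,  0.00132025,
        0.00060576]), 'joint_torque': array([ 1.51050277e-03, -5.61336136e+01, -4.93100882e+01,  7.69549794e-02,
        2.89532170e-02, -1.45553904e-04]), 'eef_pos': array([204.21955778, 563.57149616, 186.48187325]), 'tool_rot': array([-3.13990838e+00, -1.43780475e-04,  2.79383564e+00]), 'force': array([0.58344998, 0.71580844, 1.24411432]), 'moment': array([-0.02365957, -0.01280123,  0.01110062]), 'gripper_width': 0.9992110511062828}
```

View pics/top0.png

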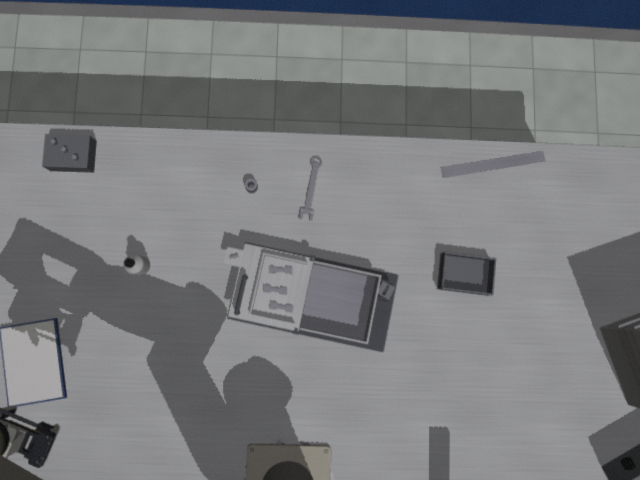

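View pics/scene0.png

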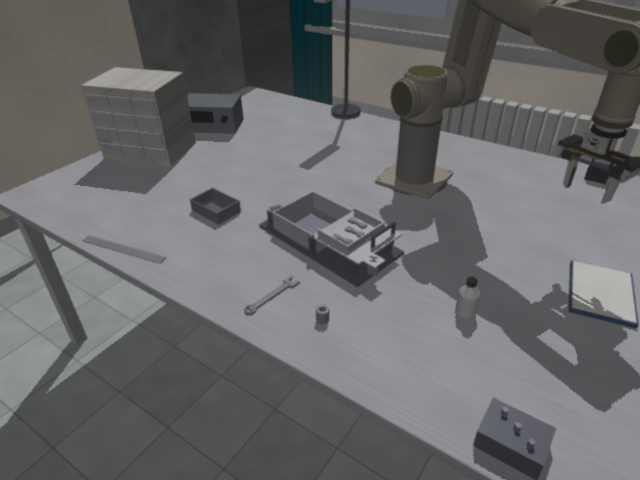

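Top: the case's hinge is near px (304,293), tray to the left (world +y), box to the right. The inner handle is at about (239,293) and the ear at (237,252). Scene: the same, with the handle at (383,235). I'll zoom in for exact points.

```bash
python3 - <<'E'
from h import *
a=cv2.imread('pics/top0.png')[225:365,210:410]; b=cv2.imread('pics/scene0.png')[185:285,250:410]
a=cv2.resize(a,None,fx=4,fy=4,interpolation=cv2.INTER_CUBIC); 
cv2.imwrite('pics/topc.png',cv2.convertScaleAbs(a,alpha=1.4))
b=cv2.resize(b,None,fx=5,fy=5,interpolation=cv2.INTER_CUBIC); cv2.imwrite('pics/scc.png',cv2.convertScaleAbs(b,alpha=1.2))
E
```

```text
(no output)
```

View pics/topc.png

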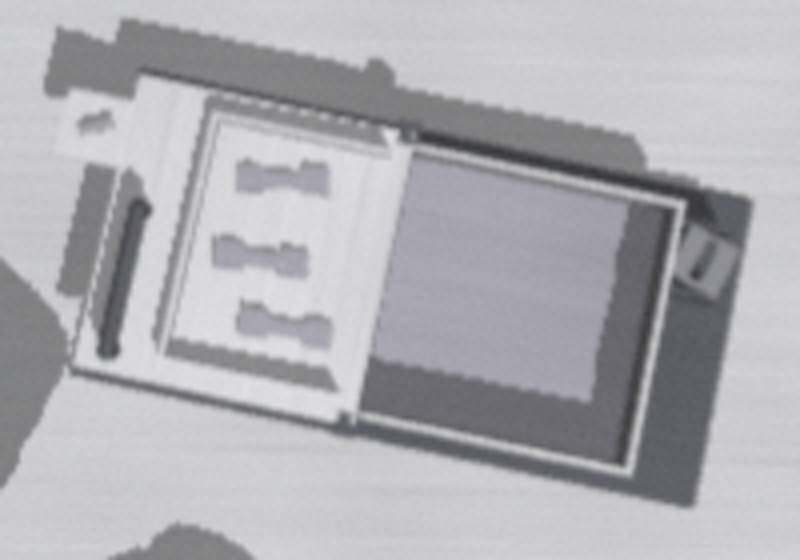

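View pics/scc.png

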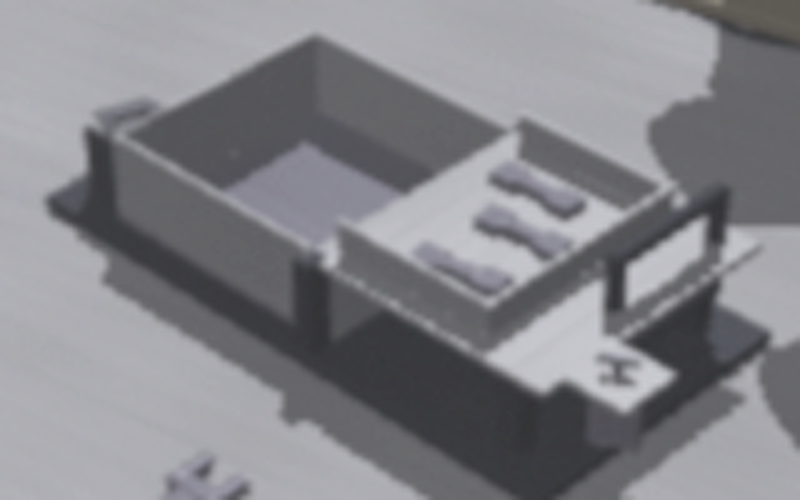

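```bash
python3 - <<'E'
from h import *
from scipy.optimize import least_squares
ft=imaging.grab_frame('top'); fs=imaging.grab_frame('scene')
T=lambda c:np.array(c)/4+[209.6,224.6]
S=lambda c:np.array(c)/5+[249.6,184.6]
top=[((72,368),(-95,182,75)),((140,72),(95,182,75)),((685,203),(89,-179,74)),((630,470),(-89,-179,74)),((108,350),(-80,160,110)),((142,208),(10,160,110)),
 ((752,199),(105,-212,10)),((692,506),(-105,-212,10))]
sc=[((316,37),(-89,-179,74)),((128,130),(89,-179,74)),((722,188),(-80,160,113)),((612,260),(10,160,113)),((760,245),(-95,182,75)),((676,375),(33,223,75)),((628,412),(77,223,75))]
for nm,f,C,L in(('t',ft,T,top),('s',fs,S,sc)):
    for c,p in L: print(nm,p,np.round(onz(f,C(c),p[2]),1))
def res(q,w=('t','s')):
    c,s=np.cos(q[2]),np.sin(q[2]);r=[]
    for nm,f,C,L in(('t',ft,T,top),('s',fs,S,sc)):
        if nm not in w: continue
        for k,p in L: r+=list(proj(f,[q[0]+c*p[0]-s*p[1],q[1]+s*p[0]+c*p[1],p[2]])[0]-C(k))
    return np.array(r)
for w in('t','s','ts'):
    q=least_squares(res,[500,0,-.2],args=(w,),loss='soft_l1').x;print(w,np.round(q,3),np.degrees(q[2]),np.abs(res(q,w)).round(1).reshape(-1,2).tolist())
# slot
for c in((695,277),(715,245),(705,260),(675,285),(718,300),(740,240),(692,220)):
    P=onz(ft,T(c),70); d=P[:2]-q[:2];cc,ss=np.cos(q[2]),np.sin(q[2]);print(c,np.round([cc*d[0]+ss*d[1],-ss*d[0]+cc*d[1]],1))
a=cv2.imread('pics/top0.png')[275:305,375:400]; print(a.sum(2)//3)
E
```

```text
t (-95, 182, 75) [437.3 164.2  75. ]
t (95, 182, 75) [626.8 129.4  75. ]
t (89, -179, 74) [ 553.7 -223.8   74. ]
t (-89, -179, 74) [ 383.3 -191.1   74. ]
t (-80, 160, 110) [450.1 138.4 110. ]
t (10, 160, 110) [538.1 121.3 110. ]
t (105, -212, 10) [ 561.2 -280.4   10. ]
t (-105, -212, 10) [ 356.  -242.4   10. ]
s (-89, -179, 74) [ 387.2 -181.9   74. ]
s (89, -179, 74) [ 542.8 -215.5   74. ]
s (-80, 160, 113) [451. 146. 113.]
s (10, 160, 113) [545.7 128.3 113. ]
s (-95, 182, 75) [439.9 167.7  75. ]
s (33, 223, 75) [571.9 184.5  75. ]
s (77, 223, 75) [613.3 178.3  75. ]
t [ 4.98887e+02 -3.34900e+01 -1.85000e-01] -10.575964968785108 [[0.5, 0.6], [0.5, 0.5], [0.8, 0.1], [0.8, 1.9], [0.0, 0.2], [0.3, 0.0], [7.1, 0.9], [7.4, 0.5]]
s [ 4.98553e+02 -2.73590e+01 -1.90000e-01] -10.867933565582653 [[0.6, 1.7], [3.0, 1.0], [0.2, 0.3], [1.2, 1.3], [0.5, 0.1], [0.1, 0.3], [0.9, 0.4]]
ts [ 4.98509e+02 -3.13180e+01 -1.85000e-01] -10.62045903591766 [[0.3, 0.6], [0.3, 0.5], [0.0, 0.3], [0.1, 2.1], [0.9, 0.3], [1.1, 0.1], [7.8, 0.8], [8.3, 0.3], [0.6, 2.0], [4.1, 0.7], [1.4, 0.9], [0.1, 1.9], [0.6, 0.5]
[... 2665 characters left out ...]
66  69  75  83  94  98  89  73  69  72
   96 133 148 148 148 148 150]
 [128 124  72  62  58  59  60  59  58  60  64  70  81  84  77  69  71  73
  103 140 147 150 149 149 148]
 [135 118  76  67  65  62  60  62  57  57  60  57  62  68  69  70  71  78
  110 144 149 147 148 147 147]
 [135 105  75  69  66  65  67  65  66  64  61  60  61  65  66  68  70  79
  112 147 146 148 146 148 148]
 [133  94  70  68  67  68  69  68  68  65  67  67  69  69  67  67  69  85
  117 146 149 149 150 149 147]
 [130  85  66  68  69  71  70  69  69  70  68  67  71  68  68  68  71  91
  127 145 146 148 148 148 148]
 [124  80  69  70  68  70  69  69  69  69  71  69  67  72  69  68  75 102
  135 143 146 145 146 146 146]]
```

```bash
cat >> h.py <<'E'
O=np.array([499.3,-31.0]);YAW=-0.184
def case(p):
    c,s=np.cos(YAW),np.sin(YAW); return np.array([O[0]+c*p[0]-s*p[1],O[1]+s*p[0]+c*p[1],p[2]])
def tray(p,th):  # tray coords -> world
    c,s=np.cos(th),np.sin(th); return case([p[0],c*p[1]-s*p[2],75+s*p[1]+c*p[2]])
def rows(cmd,targets):
    """cmd=(x,y,z,psi); targets same; rows in tool axes (cm, deg)"""
    x,y,z,p=cmd
    for t in targets:
        d=np.array(t[:3])-[x,y,z]
        print([round(float(v),2) for v in ((np.cos(p)*d[0]+np.sin(p)*d[1])/10,(np.sin(p)*d[0]-np.cos(p)*d[1])/10,-d[2]/10,-np.degrees(t[3]-p))])
PSI=np.pi+YAW
E
python3 - <<'E'
from h import *
b=tray([-35,160,32],0);print(b)
rows((204.477,564.087,187.435,2.79383),[(b[0],b[1],190,PSI),(b[0],b[1],140,PSI)])
E
```

```text
[494.16497118 132.7028756  107.        ]
[-41.94, -30.68, -0.26, -9.38]
[-41.94, -30.68, 4.74, -9.38]
```

Emit:
drive_tool --pt "-41.9 -30.7 -0.3 -9.4" --pt "-41.9 -30.7 -0.3 -9.4" --pt "-41.9 -30.7 -0.3 -9.4" --pt "-41.9 -30.7 -0.3 -9.4" --pt "-41.9 -30.7 -0.3 -9.4" --pt "-41.9 -30.7 -0.3 -9.4" --pt "-41.9 -30.7 -0.3 -9.4" --pt "-41.9 -30.7 -0.3 -9.4" --claw 0.28 --newtons 25

```text
clock: 1.2
eef_pos: [483.7, 146.9, 190.4]
tool_rot: [3.141, 0.0, 2.958]
force: [0.7, -0.3, 0.1]
gripper_width: 0.286
```

```bash
python3 - <<'E'
from h import *
b=tray([-35,160,32],0)
rows((483.5,147.6,190.5,2.957),[(b[0],b[1],140,PSI)])
E
```

```text
[-1.32, -1.27, 5.05, -0.03]
```

Emit:
drive_tool --pt "-1.3 -1.3 5.0 0" --pt "-1.3 -1.3 5.0 0" --pt "-1.3 -1.3 5.0 0"

```text
clock: 1.58
eef_pos: [493.2, 134.2, 141.2]
tool_rot: [3.141, -0.0, 2.958]
force: [0.4, 0.8, -0.4]
gripper_width: 0.276
```

```bash
python3 - <<'E'
from h import *
s=sensors.read_state();print(s['eef_pos'],s['tool_rot'])
f=grab('scene','s1');g=grab('top','t1')
u=proj(f,tray([-35,160,32],0))[0].astype(int);print(u)
a=f['color'][u[1]-70:u[1]+40,u[0]-70:u[0]+70];a=cv2.resize(a,None,fx=5,fy=5,interpolation=cv2.INTER_CUBIC);cv2.imwrite('pics/s1c.png',a)
E
```

```text
[493.24404853 134.17421727 141.15069742] [ 3.14125768e+00 -2.99464788e-05  2.95796131e+00]
[382 229]
```

View pics/s1c.png

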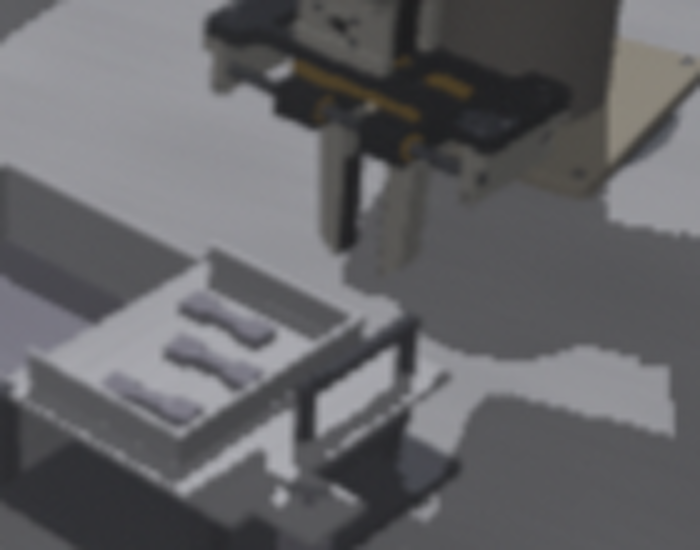

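Fingertips are at crop px (343,245) and (395,265), above the bar, which runs (415,325) to (300,390). I'll compare this with the projected points to check the alignment.

```bash
python3 - <<'E'
from h import *
f=imaging.grab_frame('scene')
C=lambda c:np.array(c)/5+[382-70,229-70]-.4
print('tips',C((367,258)),proj(f,[493.2,134.2,133]))
for c,x in (((418,322),-80),((302,385),10)): print(C(c),proj(f,tray([x,160,38],0)))
for x in(-80,-74,4,10):print(x,((proj(f,tray([x,160,32],0))[0]-[312,159])*5).round())
g=imaging.grab_frame('top');u=proj(g,tray([-35,160,32],0))[0];print(u,proj(g,[493.2,134.2,133]))
E
```

```text
tips [385.  210.2] [[383.60636929 222.1282081 ]]
[395.2 223. ] [[392.58390362 221.46660931]]
[372.  235.6] [[372.09375952 234.8459757 ]]
-80 [402. 321.]
-74 [396. 325.]
4 [307. 383.]
10 [300. 388.]
[239.83029885 294.24584151] [[238.167598   294.49314221]]
```

```bash
python3 - <<'E'
from h import *
f=imaging.grab_frame('scene')
print(bot.tcp_to_tips, [a for a in dir(bot) if a[0]!='_'])
p=2.794;yd=np.array([np.sin(p),-np.cos(p),0])
for k in(-1,1):
  for dz in (-8,0,30): print(k,dz,proj(f,np.array([204.2,563.6,186.5+dz])+k*55*yd))
p=2.957;yd=np.array([np.sin(p),-np.cos(p),0])
for k in(-1,1):
  for dz in (-8,0,20,40): print(k,dz,(proj(f,np.array([493.2,134.2,141.2+dz])+k*22*yd)-[312,159])*5)
E
```

```text
8.0 ['IKError', 'tcp_to_tips']
-1 -8 [[560.72665744 197.83357096]]
-1 0 [[561.53972475 195.33274941]]
-1 30 [[564.64477827 185.79325988]]
1 -8 [[599.8283902  215.52367271]]
1 0 [[600.83667311 212.93995401]]
1 30 [[604.69127621 203.07456091]]
-1 -8 [[327.24078457 299.99209133]]
-1 0 [[328.0210413  288.08760802]]
-1 20 [[329.99749062 257.96203067]]
-1 40 [[332.01169087 227.30422266]]
1 -8 [[389.46513984 330.98868329]]
1 0 [[390.47873669 318.96362552]]
1 20 [[393.04669419 288.52629279]]
1 40 [[395.66435226 257.54144587]]
```

```bash
python3 - <<'E'
from h import *
a=cv2.imread('pics/s1.png')[185:240,350:410]; b=cv2.imread('pics/t1.png')[225:355,180:310]
a=cv2.resize(a,(600,550),interpolation=cv2.INTER_CUBIC)
a=np.clip(a.astype(float)*1.8,0,255).astype(np.uint8)
b=cv2.resize(b,None,fx=1.5,fy=1.5)
a=cv2.convertScaleAbs(a); im=np.zeros((550,800,3),np.uint8); im[:,:600]=a; im[:195,600:795]=b
cv2.imwrite('pics/z1.png',im)
E
```

```text
(no output)
```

View pics/z1.png

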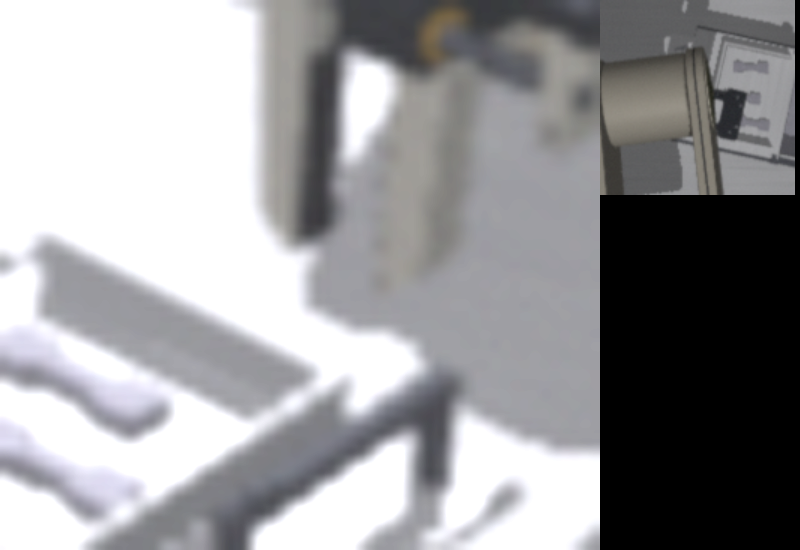

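```bash
python3 - <<'E'
from h import *
f=imaging.grab_frame('scene');g=imaging.grab_frame('top')
p=2.957;yd=np.array([np.sin(p),-np.cos(p),0]);xd=np.array([np.cos(p),np.sin(p),0])
c=np.array([493.2,134.2,141.2])
print('tip ray z133',onz(f,(385.5,211),133),'z168',onz(f,(385.5,211),168))
for dz in(76,110,140):
  for k in(-1,1): print('body top view',dz,k,proj(g,c+[0,0,dz]-94*yd+k*37.5*xd))
  for k in(-1,1): print('body scene',dz,k,proj(f,c+[0,0,dz]+k*94*yd+37.5*-xd))
s=sensors.read_state();print(s['joint_positions'])
# dark body mask in scene and top
for n,im,(r0,r1,c0,c1) in(('s',f['color'],(150,240,330,440)),('t',g['color'],(270,340,240,300))):
    m=(im[r0:r1,c0:c1].max(2)<45).astype(np.uint8); k,l,st,ce=cv2.connectedComponentsWithStats(m)
    for i in range(1,k):
        if st[i,4]>25: print(n,st[i]+[c0,r0,0,0,0],ce[i]+[c0,r0])
E
```

```text
tip ray z133 [440.52804089 111.75262073 133.        ] z168 [489.20966569 135.43165261 168.        ]
body top view 76 -1 [[278.56010578 286.74493954]]
body top view 76 1 [[271.31147491 319.23843271]]
body scene 76 -1 [[349.93618085 188.93685481]]
body scene 76 1 [[405.49744836 215.16043284]]
body top view 110 -1 [[278.21995358 286.33504518]]
body top view 110 1 [[270.75454681 319.78613909]]
body scene 110 -1 [[350.20645636 178.02209605]]
body scene 110 1 [[406.71263853 203.6908537 ]]
body top view 140 -1 [[277.90279837 285.95285819]]
body top view 140 1 [[270.23506386 320.29701482]]
body scene 140 -1 [[350.45277984 168.10886165]]
body scene 140 1 [[407.82153597 193.24835782]]
[ 1.65390710e-01 -8.56141569e-02  1.79212588e+00 -7.42853018e-06
  1.43355997e+00 -1.22271085e+00]
s [357 150  69  42 697] [397.92969871 172.70731707]
s [368 175  16   9  64] [373.53125  178.421875]
s [380 191   3  17  34] [381.47058824 199.47058824]
t [252 277   5  17  28] [253.67857143 285.14285714]
```

Emit:
drive_tool --pt "-0.1 -0.1 1.5 0" --pt "-0.1 -0.1 3.0 0" --pt "-0.1 -0.1 3.6 0" --pt "-0.1 -0.1 3.6 0"

```text
clock: 2.42
eef_pos: [493.3, 132.3, 103.2]
tool_rot: [-3.141, -0.002, 2.958]
force: [-0.2, -0.5, -0.2]
gripper_width: 0.279
```

```bash
python3 - <<'E'
from h import *
s=sensors.read_state();print(s['eef_pos'],s['force'])
a=grab('scene','s2')['color'][175:250,340:420]
a=cv2.resize(a,(640,600),interpolation=cv2.INTER_CUBIC);cv2.imwrite('pics/s2c.png',np.clip(a*1.5,0,255).astype(np.uint8))
E
```

```text
[493.32474282 132.31587642 103.15274602] [-0.18385596 -0.4790735  -0.24774206]
```

View pics/s2c.png

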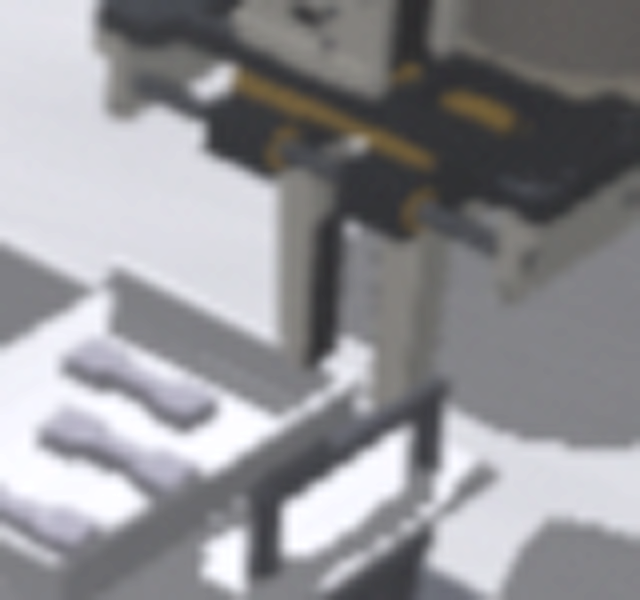

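The tips appear at px (379,221) and (390,225), roughly 20-30 mm higher than the pose says, with the bar at (384,229). I'll close the jaws to find out whether the bar is between them.

Emit:
drive_tool --pt "0 0 0 0" --pt "0 0 0 0" --pt "0 0 0 0" --claw 0.05 --newtons 5

```text
clock: 2.85
eef_pos: [494.4, 132.5, 104.7]
tool_rot: [3.141, 0.001, 2.958]
force: [0.5, -0.2, 0.3]
gripper_width: 0.061
```

Emit:
drive_tool --pt "0 0 0.4 0" --pt "0 0 0.7 0" --pt "0 0 0.9 0"

```text
clock: 3.22
eef_pos: [493.9, 132.5, 94.9]
tool_rot: [-3.141, -0.001, 2.958]
force: [-0.5, 0.2, -0.0]
gripper_width: 0.052
```

Emit:
drive_tool --pt "0 0 0.2 0" --pt "0 0 0.4 0"

```text
clock: 3.48
eef_pos: [494.2, 132.5, 91.2]
tool_rot: [3.142, 0.0, 2.958]
force: [-0.3, -0.8, 0.3]
gripper_width: 0.045
```

Emit:
drive_tool --pt "0 0 0.2 0" --pt "0 0 0.3 0"

```text
clock: 3.72
eef_pos: [494.1, 132.5, 88.2]
tool_rot: [-3.142, -0.0, 2.958]
force: [0.4, -0.9, 0.2]
gripper_width: 0.05
```

Emit:
drive_tool --pt "0 0 0.2 0" --pt "0 0 0.3 0"

```text
clock: 3.98
eef_pos: [494.1, 132.5, 85.2]
tool_rot: [-3.142, -0.0, 2.958]
force: [0.6, -0.1, 1.6]
gripper_width: 0.053
```

Emit:
drive_tool --pt "0 0 0.2 0" --pt "0 0 0.3 0"

```text
clock: 4.22
eef_pos: [494.1, 132.5, 82.1]
tool_rot: [-3.142, -0.0, 2.958]
force: [-0.3, -0.1, -0.0]
gripper_width: 0.052
```

```bash
python3 - <<'E'
from h import *
s=sensors.read_state();print(s['eef_pos'],s['force'])
a=grab('scene','s3')['color'][175:250,340:420]
a=cv2.resize(a,(640,600),interpolation=cv2.INTER_CUBIC);cv2.imwrite('pics/s3c.png',np.clip(a*1.5,0,255).astype(np.uint8))
E
```

```text
[494.05090516 132.45944612  82.14275662] [-0.27734979 -0.08472778 -0.04182394]
```

View pics/s3c.png

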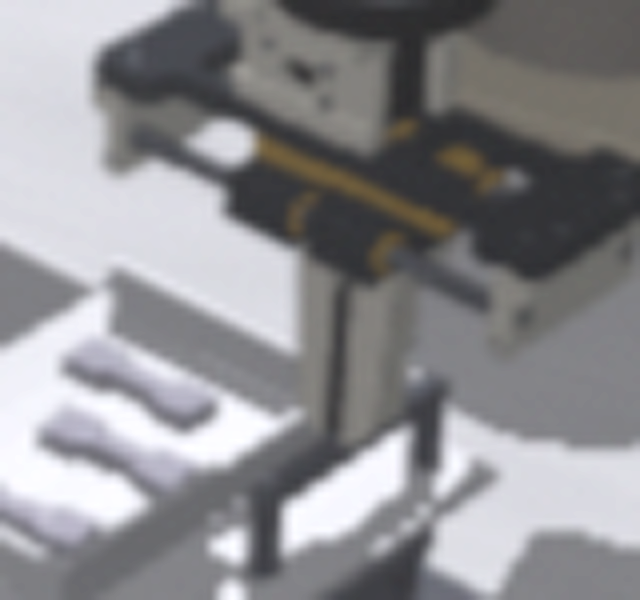

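Tips are now at about crop (340,438), right at the bar's top. The true tip height is therefore about 39 mm above what the pose says. I'll keep probing for contact.

Emit:
drive_tool --pt "0 0 0.2 0" --pt "0 0 0.2 0"

```text
clock: 4.53
eef_pos: [494.4, 132.5, 81.2]
tool_rot: [3.142, 0.0, 2.958]
force: [-3.6, -1.3, 6.2]
gripper_width: 0.048
```

Emit:
drive_tool --pt "0 0 0.2 0" --pt "0 0 0.2 0"

```text
clock: 4.78
eef_pos: [494.7, 132.7, 80.8]
tool_rot: [3.141, 0.001, 2.958]
force: [-8.6, -0.8, 18.6]
gripper_width: 0.049
```

Emit:
drive_tool --pt "0 0 0.2 0" --pt "0 0 0.2 0"

```text
clock: 5.03
eef_pos: [494.9, 132.8, 80.4]
tool_rot: [3.141, 0.002, 2.958]
force: [-16.5, -2.1, 32.5]
gripper_width: 0.052
```

Emit:
drive_tool --pt "0 0 -1.5 0" --pt "0 0 -1.5 0" --pt "0 0 -1.5 0" --claw 0.28 --newtons 25

```text
clock: 5.4
eef_pos: [493.9, 132.4, 90.8]
tool_rot: [-3.141, -0.0, 2.958]
force: [-0.7, -0.0, -0.4]
gripper_width: 0.267
```

Emit:
drive_tool --pt "0 0 0.8 0" --pt "0 0 1.3 0" --pt "0 0 1.5 0"

```text
clock: 5.78
eef_pos: [493.4, 132.3, 75.2]
tool_rot: [-3.141, -0.002, 2.958]
force: [-0.2, -0.4, 0.9]
gripper_width: 0.281
```

Emit:
drive_tool --pt "0 0 0.3 0" --pt "0 0 0.3 0"

```text
clock: 6.02
eef_pos: [494.0, 132.5, 73.0]
tool_rot: [-3.141, -0.0, 2.958]
force: [-0.1, -0.4, -0.1]
gripper_width: 0.282
```

Emit:
drive_tool --pt "0 0 0.4 0" --pt "0 0 0.8 0" --pt "0 0 0.8 0"

```text
clock: 6.4
eef_pos: [493.8, 132.4, 64.8]
tool_rot: [-3.141, -0.001, 2.958]
force: [0.0, -0.5, -0.5]
gripper_width: 0.283
```

Emit:
drive_tool --pt "0 0 0 0" --pt "0 0 0 0" --pt "0 0 0 0" --claw 0.0 --newtons 12

```text
clock: 6.78
eef_pos: [494.3, 133.0, 65.5]
tool_rot: [3.141, 0.0, 2.958]
force: [0.8, 2.9, -0.4]
gripper_width: 0.124
```

```bash
python3 - <<'E'
import numpy as np
P=lambda t:np.array([160*np.cos(t)-32*np.sin(t),160*np.sin(t)+32*np.cos(t)])
for seq in([0,3,7,12,17,22,27,32,36],[36,41,46,51,56,61,66,71,75],[75,79,83,86,88,90,92,92]):
    a=P(np.radians(seq[0]));print([[0,round((P(np.radians(t))-a)[0]/10,2),round(-(P(np.radians(t))-a)[1]/10,2),0] for t in seq[1:]])
E
```

```text
[[0, np.float64(-0.19), np.float64(-0.83), 0], [0, np.float64(-0.51), np.float64(-1.93), 0], [0, np.float64(-1.01), np.float64(-3.26), 0], [0, np.float64(-1.63), np.float64(-4.54), 0], [0, np.float64(-2.36), np.float64(-5.76), 0], [0, np.float64(-3.2), np.float64(-6.92), 0], [0, np.float64(-4.13), np.float64(-7.99), 0], [0, np.float64(-4.94), np.float64(-8.79), 0]]
[[0, np.float64(-1.09), np.float64(-0.92), 0], [0, np.float64(-2.25), np.float64(-1.74), 0], [0, np.float64(-3.48), np.float64(-2.45), 0], [0, np.float64(-4.77), np.float64(-3.06), 0], [0, np.float64(-6.11), np.float64(-3.55), 0], [0, np.float64(-7.48), np.float64(-3.92), 0], [0, np.float64(-8.88), np.float64(-4.18), 0], [0, np.float64(-10.01), np.float64(-4.29), 0]]
[[0, np.float64(-1.14), np.float64(-0.03), 0], [0, np.float64(-2.28), np.float64(0.01), 0], [0, np.float64(-3.13), np.float64(0.1), 0], [0, np.float64(-3.69), np.float64(0.18), 0], [0, np.float64(-4.25), np.float64(0.28), 0], [0, np.float64(-4.81), np.float64(0.4), 0], [0, np.float64(-4.81), np.float64(0.4), 0]]
```

Emit:
drive_tool --pt "0 -0.19 -0.83 0" --pt "0 -0.51 -1.93 0" --pt "0 -1.01 -3.26 0" --pt "0 -1.63 -4.54 0" --pt "0 -2.36 -5.76 0" --pt "0 -3.2 -6.92 0" --pt "0 -4.13 -7.99 0" --pt "0 -4.94 -8.79 0" --claw 0.0 --newtons 25

```text
clock: 7.78
eef_pos: [485.8, 86.3, 154.9]
tool_rot: [3.137, 0.002, 2.959]
force: [-0.2, 11.9, 5.0]
gripper_width: 0.121
```

Emit:
drive_tool --pt "0 -1.09 -0.92 0" --pt "0 -2.25 -1.74 0" --pt "0 -3.48 -2.45 0" --pt "0 -4.77 -3.06 0" --pt "0 -6.11 -3.55 0" --pt "0 -7.48 -3.92 0" --pt "0 -8.88 -4.18 0" --pt "0 -10.01 -4.29 0"

```text
clock: 8.78
eef_pos: [467.3, -14.3, 197.6]
tool_rot: [3.14, 0.002, 2.958]
force: [-0.1, 3.5, 4.3]
gripper_width: 0.119
```

Emit:
drive_tool --pt "0 -1.14 -0.03 0" --pt "0 -2.28 0.01 0" --pt "0 -3.13 0.1 0" --pt "0 -3.69 0.18 0" --pt "0 -4.25 0.28 0" --pt "0 -4.81 0.4 0" --pt "0 -4.81 0.4 0"

```text
clock: 9.65
eef_pos: [457.9, -62.4, 191.8]
tool_rot: [-3.141, -0.0, 2.957]
force: [3.6, -1.1, 0.4]
gripper_width: 0.121
```

```bash
python3 - <<'E'
from h import *
s=sensors.read_state();print(s['eef_pos'],s['force'],tray([-35,160,32],np.pi/2))
a=grab('scene','s4')['color'][140:260,240:420]; b=grab('top','t4')['color'][220:370,200:410]
im=np.zeros((600,800,3),np.uint8);im[:533]=cv2.resize(a,(800,533));b=cv2.resize(b,(252,180));im[420:,548:]=b
cv2.imwrite('pics/c4.png',np.clip(im*1.3,0,255).astype(np.uint8))
E
```

```text
[457.94647752 -62.437923   191.80667686] [ 3.57577764 -1.14911515  0.40788817] [459.03597813 -56.05610789 235.        ]
```

View pics/c4.png

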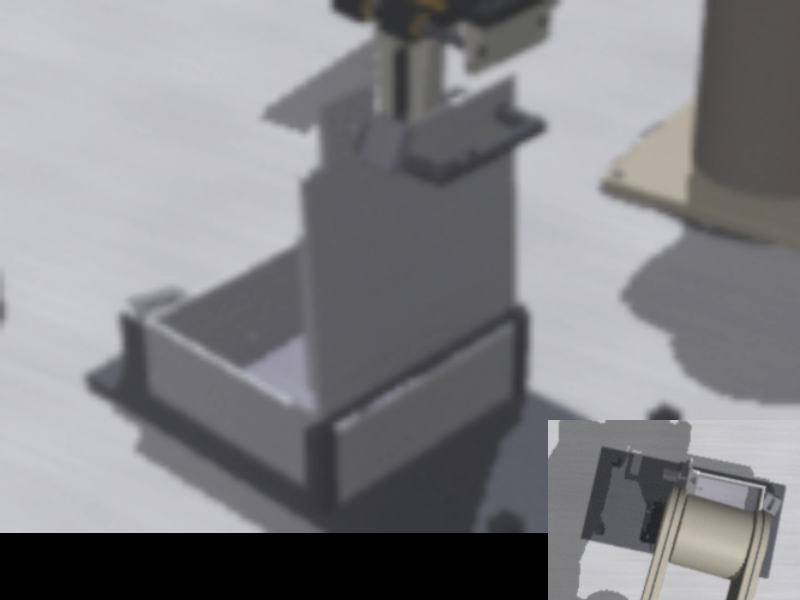

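Tray upright: plate spans (320,100) to (515,400), stud at (380,145), jaws still on the bar. Next I release it, rise, and check that it stands by itself.

Emit:
drive_tool --pt "0 0 0 0" --pt "0 0 0 0" --pt "0 0 -0.5 0" --pt "0 0 -1.5 0" --pt "0 0 -3.0 0" --pt "0 0 -5.5 0" --pt "0 0 -5.5 0" --claw 0.23

```text
clock: 10.62
eef_pos: [459.6, -62.2, 250.2]
tool_rot: [-3.141, 0.005, 2.958]
force: [-0.0, 0.6, -0.4]
gripper_width: 0.228
```

```bash
python3 - <<'E'
from h import *
s=sensors.read_state();print(s['eef_pos'],s['force'])
a=grab('scene','s5')['color'][140:260,240:420]; b=grab('top','t5')['color'][220:370,200:410]
b=np.clip(cv2.resize(b,(420,300),interpolation=cv2.INTER_CUBIC)*1.5,0,255).astype(np.uint8)
im=np.zeros((600,800,3),np.uint8);im[:300,:450]=cv2.resize(a,(450,300));im[300:,380:]=b
cv2.imwrite('pics/c5.png',im)
E
```

```text
[459.5780713  -62.19886449 250.22399365] [-0.00068198  0.60439    -0.37066923]
```

View pics/c5.png

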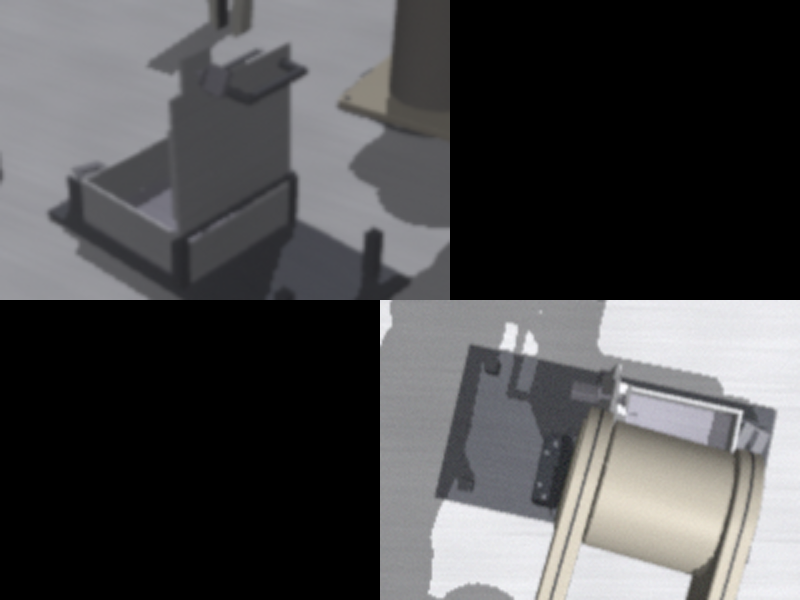

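Tray stands free, jaws clear above it. Next, the outer handle.

Emit:
drive_tool --pt "0 3.5 0 0" --pt "0 6.9 0 0" --pt "0 6.9 0 0" --pt "0 6.9 2.0 0" --pt "0 6.9 2.4 0"

```text
clock: 11.35
eef_pos: [469.1, 5.4, 220.1]
tool_rot: [-3.141, -0.004, 2.957]
force: [-0.2, 0.5, -0.1]
gripper_width: 0.232
```

```bash
python3 - <<'E'
from h import *
s=sensors.read_state();print(s['eef_pos'],s['force'])
f=grab('scene','s6');g=grab('top','t6')
# outer bar ends (scene): predicted px for theta 88..96
for d in(88,92,96):
    print(d,proj(f,[tray([x,160,-37],np.radians(d)) for x in(-80,10)]).round(1).tolist(), proj(g,[tray([x,160,-37],np.radians(d)) for x in(-80,10)]).round(1).tolist(), proj(g,[tray([95,182,0],np.radians(d))]).round(1).tolist(),proj(f,[tray([95,182,-2],np.radians(d)),tray([-95,182,-2],np.radians(d))]).round(1).tolist())
a=f['color'][140:200,290:370];b=g['color'][240:340,220:400]
im=np.zeros((600,800,3),np.uint8);im[:300,:400]=cv2.resize(a,(400,300),interpolation=cv2.INTER_CUBIC);im[300:,260:]=np.clip(cv2.resize(b,(540,300),interpolation=cv2.INTER_CUBIC)*1.5,0,255)
cv2.imwrite('pics/c6.png',im)
E
```

```text
[469.12961537   5.41991243 220.14041531] [-0.16911732  0.46737207 -0.13449733]
88 [[362.8, 170.3], [341.2, 181.8]] [[281.3, 324.6], [290.0, 285.1]] [[314.1, 250.8]] [[310.0, 181.3], [357.5, 157.3]]
92 [[359.9, 168.2], [338.2, 179.6]] [[286.2, 325.7], [294.8, 286.1]] [[319.7, 252.0]] [[306.7, 179.7], [354.2, 155.9]]
96 [[356.9, 166.3], [335.3, 177.6]] [[291.1, 326.9], [299.8, 287.2]] [[325.3, 253.3]] [[303.4, 178.3], [350.9, 154.8]]
```

Emit:
drive_tool --pt "0 0 0.5 0" --pt "0 0 1.0 0" --pt "0 0 1.2 0"

```text
clock: 11.82
eef_pos: [470.6, 6.0, 210.8]
tool_rot: [-3.142, -0.0, 2.958]
force: [0.5, 0.5, -0.1]
gripper_width: 0.228
```

Emit:
drive_tool --pt "0 0 0.2 0" --pt "0 0 0.4 0"

```text
clock: 12.08
eef_pos: [470.7, 6.1, 207.1]
tool_rot: [3.142, 0.0, 2.958]
force: [0.2, 0.6, 0.6]
gripper_width: 0.233
```

Emit:
drive_tool --pt "0 0 0.4 0" --pt "0 0 0.8 0" --pt "0 0 1.0 0"

```text
clock: 12.45
eef_pos: [470.5, 6.1, 196.7]
tool_rot: [-3.142, -0.0, 2.958]
force: [0.6, -0.0, -0.2]
gripper_width: 0.227
```

Emit:
drive_tool --pt "0 0 0 0" --pt "0 0 0 0" --pt "0 0 0 0" --claw 0.0 --newtons 12

```text
clock: 12.82
eef_pos: [470.6, 6.0, 197.1]
tool_rot: [-3.142, -0.0, 2.958]
force: [-0.5, -0.8, -2.4]
gripper_width: 0.124
```

```bash
python3 - <<'E'
import numpy as np
P=lambda t:np.array([160*np.cos(t)+37*np.sin(t),160*np.sin(t)-37*np.cos(t)])
for seq in([92,95,99,103,107,111,115,119,123],[123,127,131,135,139,143,147,151,155],[155,159,163,166,169,172,174,176,178],[178,179,180,180.5]):
    a=P(np.radians(seq[0]));print([[0,float(round((P(np.radians(t))-a)[0]/10,2)),float(round(-(P(np.radians(t))-a)[1]/10,2)),0] for t in seq[1:]])
E
```

```text
[[0, -0.85, -0.14, 0], [0, -1.99, -0.26, 0], [0, -3.13, -0.3, 0], [0, -4.28, -0.26, 0], [0, -5.42, -0.14, 0], [0, -6.55, 0.05, 0], [0, -7.66, 0.33, 0], [0, -8.75, 0.69, 0]]
[[0, -1.06, 0.43, 0], [0, -2.09, 0.93, 0], [0, -3.09, 1.5, 0], [0, -4.04, 2.14, 0], [0, -4.94, 2.85, 0], [0, -5.79, 3.62, 0], [0, -6.59, 4.44, 0], [0, -7.33, 5.32, 0]]
[[0, -0.67, 0.93, 0], [0, -1.28, 1.9, 0], [0, -1.69, 2.65, 0], [0, -2.06, 3.43, 0], [0, -2.39, 4.22, 0], [0, -2.59, 4.76, 0], [0, -2.77, 5.31, 0], [0, -2.92, 5.86, 0]]
[[0, -0.07, 0.28, 0], [0, -0.14, 0.56, 0], [0, -0.17, 0.7, 0]]
```

Emit:
drive_tool --pt "0 -0.85 -0.14 0" --pt "0 -1.99 -0.26 0" --pt "0 -3.13 -0.3 0" --pt "0 -4.28 -0.26 0" --pt "0 -5.42 -0.14 0" --pt "0 -6.55 0.05 0" --pt "0 -7.66 0.33 0" --pt "0 -8.75 0.69 0" --claw 0.0 --newtons 25

```text
clock: 13.82
eef_pos: [454.4, -80.8, 189.8]
tool_rot: [-3.141, -0.0, 2.958]
force: [-2.0, 1.2, 0.2]
gripper_width: 0.116
```

Emit:
drive_tool --pt "0 -1.06 0.43 0" --pt "0 -2.09 0.93 0" --pt "0 -3.09 1.5 0" --pt "0 -4.04 2.14 0" --pt "0 -4.94 2.85 0" --pt "0 -5.79 3.62 0" --pt "0 -6.59 4.44 0" --pt "0 -7.33 5.32 0"

```text
clock: 14.82
eef_pos: [441.1, -152.5, 136.3]
tool_rot: [3.142, -0.0, 2.958]
force: [-1.7, 0.1, -0.4]
gripper_width: 0.12
```

Emit:
drive_tool --pt "0 -0.67 0.93 0" --pt "0 -1.28 1.9 0" --pt "0 -1.69 2.65 0" --pt "0 -2.06 3.43 0" --pt "0 -2.39 4.22 0" --pt "0 -2.59 4.76 0" --pt "0 -2.77 5.31 0" --pt "0 -2.92 5.86 0"

```text
clock: 15.82
eef_pos: [435.9, -180.8, 78.1]
tool_rot: [3.142, -0.0, 2.958]
force: [-3.5, 1.1, 0.2]
gripper_width: 0.124
```

Emit:
drive_tool --pt "0 -0.07 0.28 0" --pt "0 -0.14 0.56 0" --pt "0 -0.14 0.56 0"

```text
clock: 16.2
eef_pos: [435.9, -181.7, 74.6]
tool_rot: [3.141, -0.0, 2.958]
force: [-10.0, 7.0, 15.5]
gripper_width: 0.123
```

Emit:
drive_tool --pt "0 0 0 0" --pt "0 0 0 0" --pt "0 0 -1.0 0" --pt "0 0 -3.0 0" --pt "3.0 3.0 -7.0 0" --pt "6.0 6.0 -7.0 0" --claw 0.23

```text
clock: 16.95
eef_pos: [389.3, -112.6, 146.8]
tool_rot: [-3.14, 0.006, 2.957]
force: [-0.3, 0.2, -0.7]
gripper_width: 0.229
```

```bash
python3 - <<'E'
from h import *
s=sensors.read_state();print(s['eef_pos'],s['force'],s['joint_positions'])
f=grab('scene','s7');g=grab('top','t7')
P=case([55,-200,124.5]);u=proj(g,P)[0];v=proj(f,P)[0];print(P,u,v)
def crop(im,c,w,h,k):
    x,y=int(c[0])-w//2,int(c[1])-h//2;return cv2.resize(im[y:y+h,x:x+w],(w*k,h*k),interpolation=cv2.INTER_CUBIC),(x,y)
a,o1=crop(g['color'],u,40,40,10);b,o2=crop(f['color'],v,40,40,10);print(o1,o2)
im=np.zeros((600,800,3),np.uint8);im[:400,:400]=a;im[:400,400:]=b
im[400:,:320]=cv2.resize(g['color'][220:370,200:440],(320,200));im[400:,400:]=cv2.resize(f['color'][140:260,220:460],(400,200))
cv2.imwrite('pics/c7.png',np.clip(im*1.4,0,255).astype(np.uint8))
E
```

```text
[ 389.34932161 -112.6173651   146.81626303] [-0.26398813  0.22130043 -0.66107018] [-4.08304203e-01 -4.12729014e-01  2.05459397e+00  8.05163237e-05
  1.49366094e+00 -1.79436552e+00]
[ 516.77888272 -237.68693393  124.5       ] [389.77974702 289.46605627] [273.74124662 190.99301349]
(369, 269) (253, 170)
```

View pics/c7.png

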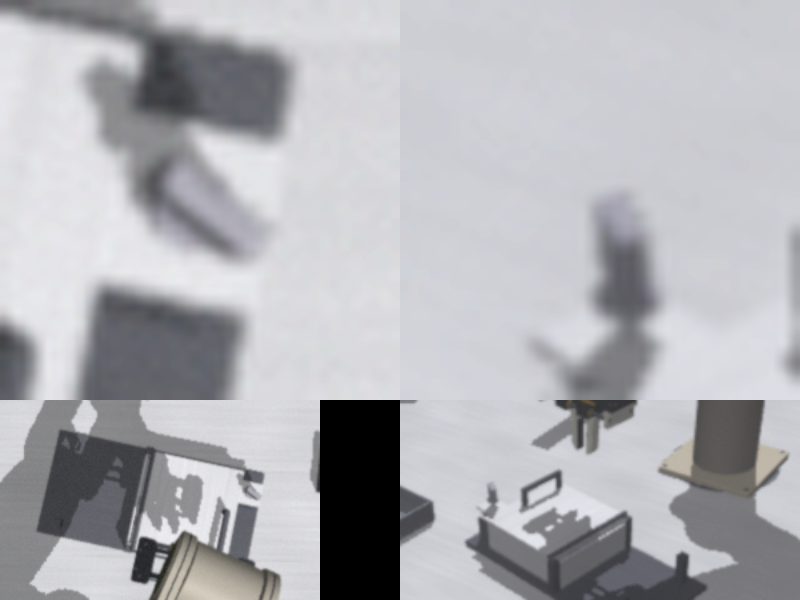

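Lid is shut. In the top crop the wing runs (180,165) to (258,245), centred at px (391,289.5) against a predicted (390,289.5), so its angle is about 0.97-1.0 rad.

```bash
python3 - <<'E'
from h import *
g=imaging.grab_frame('top')
A,B=[onz(g,np.array(c)/10+[368.95,268.95],124.5) for c in((180,165),(258,245))];d=A-B
print('centre',(A+B)/2,'angle',np.arctan2(d[1],d[0])-YAW, 'len',np.hypot(*d[:2]))
P=case([55,-200,0])
rows((388,-112,144,2.957),[(P[0],P[1]-1,144,-0.184+.97)])
E
```

```text
centre [ 516.90123024 -240.34690099  124.5       ] angle 0.9825859309744964 len 27.436472555518648
[-14.98, -10.09, -0.0, 124.39]
```

Emit:
drive_tool --pt "-3 -2 0 10.4" --pt "-6 -4 0 20.8" --pt "-9 -6 0 31.2" --pt "-12 -8 0 41.6" --pt "-15 -10.1 0 52" --pt "-15 -10.1 0 62.4" --pt "-15 -10.1 0 72.8" --pt "-15 -10.1 0 83.2" --claw 0.42

```text
clock: 18.1
eef_pos: [517.0, -239.9, 142.4]
tool_rot: [-3.141, 0.0, 1.499]
force: [0.0, 0.1, -0.0]
gripper_width: 0.42
```

Emit:
drive_tool --pt "0 0 0 10.4" --pt "0 0 0 20.8" --pt "0 0 0 31.2" --pt "0 0 0 41.4" --pt "0 0 0 41.4"

```text
clock: 18.73
eef_pos: [516.9, -239.7, 142.6]
tool_rot: [-3.142, 0.0, 0.784]
force: [-0.2, 0.1, -0.6]
gripper_width: 0.421
```

Emit:
drive_tool --pt "0 0 2.5 0" --pt "0 0 4.6 0" --pt "0 0 5.2 0" --pt "0 0 5.4 0"

```text
clock: 19.23
eef_pos: [516.8, -239.1, 88.9]
tool_rot: [-3.141, 0.0, 0.785]
force: [0.6, 0.1, 0.9]
gripper_width: 0.423
```

Emit:
drive_tool --pt "0 0 0.6 0" --pt "0 0 1.2 0" --pt "0 0 1.8 0" --pt "0 0 1.9 0"

```text
clock: 19.73
eef_pos: [516.2, -238.6, 69.2]
tool_rot: [-3.141, 0.0, 0.783]
force: [1.0, -0.9, -1.7]
gripper_width: 0.421
```

Emit:
drive_tool --pt "0 0 0 0" --pt "0 0 0 0" --pt "0 0 0 0" --pt "0 0 0 0" --claw 0.0 --newtons 20

```text
clock: 20.23
eef_pos: [516.1, -237.6, 69.4]
tool_rot: [-3.139, -0.001, 0.783]
force: [-2.2, 6.0, 2.2]
gripper_width: 0.104
```

Emit:
drive_tool --pt "0.1 -0.1 0 10" --pt "0.1 -0.1 0 20" --pt "0.1 -0.1 0 30" --pt "0.1 -0.1 0 40" --pt "0.1 -0.1 0 50" --pt "0.1 -0.1 0 60" --pt "0.1 -0.1 0 68" --pt "0.1 -0.1 0 72"

```text
clock: 21.22
eef_pos: [516.0, -237.1, 69.6]
tool_rot: [3.142, 0.002, -0.477]
force: [-2.3, 0.7, 0.6]
gripper_width: 0.108
```

Emit:
drive_tool --pt "0 0 0.2 0" --pt "0 0 0.4 0" --pt "0 0 0.5 0"

```text
clock: 21.6
eef_pos: [516.2, -237.2, 64.4]
tool_rot: [-3.142, 0.001, -0.473]
force: [-4.3, 3.2, 1.7]
gripper_width: 0.107
```

Emit:
drive_tool --pt "0 0 0.3 0" --pt "0 0 0.5 0" --pt "0 0 0.7 0"

```text
clock: 21.98
eef_pos: [516.5, -237.3, 58.2]
tool_rot: [-3.141, 0.001, -0.473]
force: [-7.7, 5.3, 15.2]
gripper_width: 0.108
```

Fully in at about -0.29 rad, after 11.4 mm of travel and a bottoming force. Now I turn it to the +1.57 stop.

Emit:
drive_tool --pt "0 0 0 -10" --pt "0 0 0 -20" --pt "0 0 0 -30" --pt "0 0 0 -40" --pt "0 0 0 -50" --pt "0 0 0 -60" --pt "0 0 0 -70" --pt "0 0 0 -80"

```text
clock: 22.98
eef_pos: [516.4, -237.3, 58.4]
tool_rot: [-3.141, 0.0, 0.929]
force: [-7.1, 4.3, 7.2]
gripper_width: 0.106
```

```bash
python3 -c "
from h import *
s=sensors.read_state();print(s['eef_pos'],s['tool_rot'],s['force'],s['moment'],s['joint_positions'])"
```

```text
[ 516.40834655 -237.29017326   58.37080685] [-3.14094640e+00  1.01508766e-04  9.29306519e-01] [-7.12125872  4.27025488  7.24018732] [ 0.69471076  1.47918255 -0.00936858] [-5.20923088e-01  1.44618968e-01  1.71431614e+00 -2.40300375e-05
  1.28331131e+00  1.20573573e-01]
```

Emit:
drive_tool --pt "0 0 0 -9" --pt "0 0 0 -18" --pt "0 0 0 -24" --pt "0 0 0 -28" --pt "0 0 0 -28"

```text
clock: 23.6
eef_pos: [516.5, -237.4, 58.4]
tool_rot: [-3.141, -0.0, 1.413]
force: [-6.4, 3.5, 6.3]
gripper_width: 0.106
```

```bash
python3 -c "
from h import *
s=sensors.read_state();print(s['eef_pos'],s['tool_rot'],s['force'],s['moment'],s['joint_positions'])"
```

```text
[ 516.50642222 -237.38334776   58.41431686] [-3.14124971e+00 -1.67795041e-04  1.41294975e+00] [-6.43417755  3.45196228  6.28800508] [ 0.71455292  1.34800891 -0.23280354] [-5.21021536e-01  1.44609236e-01  1.71424197e+00  3.65241792e-05
  1.28312162e+00 -3.63185360e-01]
```

Stop felt: -0.23 N m at about 1.59 rad. Releasing.

Emit:
drive_tool --pt "0 0 0 0" --pt "0 0 0 0" --pt "0 0 0 0" --pt "0 0 -1 0" --pt "0 0 -3 0" --pt "0 0 -6 0" --pt "0 0 -10 0" --claw 0.35

```text
clock: 24.48
eef_pos: [516.4, -237.3, 159.7]
tool_rot: [-3.141, -0.0, 1.412]
force: [0.4, -1.1, -0.4]
gripper_width: 0.345
```

Emit:
drive_tool --pt "-4 -2 0 0" --pt "-8 -4 0 0" --pt "-12 -6 0 0" --pt "-16 -8 0 0" --pt "-20 -10 0 0" --pt "-20 -10 0 0"

```text
clock: 25.22
eef_pos: [384.7, -421.8, 159.7]
tool_rot: [3.14, 0.002, 1.408]
force: [-0.5, 0.8, 0.7]
gripper_width: 0.349
```

```bash
python3 - <<'E'
from h import *
s=sensors.read_state();print(s['eef_pos'],s['force'])
f=grab('scene','s8');g=grab('top','t8')
for z in(124.5,113):
    P=case([55,-200,z]);u=proj(g,P)[0];v=proj(f,P)[0];print(z,u,v)
def crop(im,c,w,h,k):
    x,y=int(c[0])-w//2,int(c[1])-h//2;return cv2.resize(im[y:y+h,x:x+w],(w*k,h*k),interpolation=cv2.INTER_CUBIC),(x,y)
a,o1=crop(g['color'],u,40,40,10);b,o2=crop(f['color'],v,40,40,10);print(o1,o2)
im=np.zeros((600,800,3),np.uint8);im[:400,:400]=a;im[:400,400:]=b
im[400:,:320]=cv2.resize(g['color'][220:370,200:440],(320,200));im[400:,400:]=cv2.resize(f['color'][140:260,220:460],(400,200))
cv2.imwrite('pics/c8.png',np.clip(im*1.4,0,255).astype(np.uint8))
E
```

```text
[ 384.69246041 -421.82074537  159.70576599] [-0.45822389  0.75740835  0.72934713]
124.5 [389.77974702 289.46605627] [273.74124662 190.99301349]
113 [388.9032233  289.56555082] [274.00243387 194.17526889]
(368, 269) (254, 174)
```

View pics/c8.png

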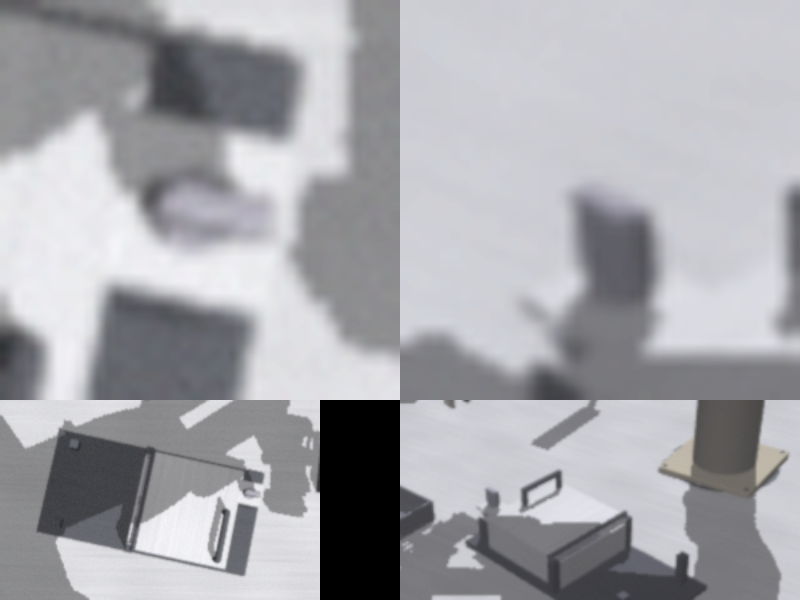

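The wing is square to the hinge. Its top is at scene px (275,194), which matches the pushed-in height (predicted 194.2 in, 191.0 out). The lid is shut and the base plate is clear. Signing off.

```bash
python3 -c "
from h import *
print(ticket.sign_off())"
```

```text
the job is handed in; nothing more can be done
None
```

The tray is shut over the case and the stud is pushed in and turned to its stop. I handed the job in at about 25 s on the robot's clock.

- **Lift:** I raised the tray by the inner handle to about 92°, let go, and it stood upright by itself.
- **Lower:** I took the outer handle and brought the tray down along its arc without letting go, until it met the case with about 15 N.
- **Lock:** I gripped the stud at about 0.97 rad and turned it to about -0.29. There it went in 11.4 mm with a clear bottoming force. I then turned it to about +1.59 rad, where I felt the stop at 0.23 N m, and let go.

**Last checks:** The final pictures show the tray shut and the wing square to the hinge. The wing's top is at the pushed-in height, so it had not sprung out. The force on the tool was near zero after I let go.

**What disagreed or stayed unchecked:**
- **Tool height:** The reported height read about 40 mm lower than the fingertips looked in the camera and felt on contact with the handle. I found this by touch on the first handle and allowed for it. That probe pressed on the handle with about 36 N in all.
- **Coupons:** I could not see them inside the case, because the arm and then the tray hid them. None showed in the parts of the bench and base plate in view, and an upright tray that then folded face-down should have let them all out.

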